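# Put the spectrometer accessories away

## Task

Clear the bench after a measuring session: stand one vial in each bay of the tray with the two square bays, set one cuvette carrier, cuvettes up and lengthwise, in each bay of the tray with the two long bays, and put the steel reference standard, white face up, in the round dish. Everything must sit flat on the floor of its tray; never tip a vial over, and leave the beaker and the computer mouse where they are.

Things in the scene. Friction and masses are not known exactly. Their poses are not given: they have to be found in the camera images.
- vial_a: capped sample vial, amber glass with a white screw cap, loose, standing upright at the start: body 30 mm in diameter to 40 mm up, then the cap, 25 mm in diameter, to 58 mm; about 45 g. Origin at the centre of its underside, z up. The two vials are alike and interchangeable
- vial_b: capped sample vial, amber glass with a white screw cap, loose, standing upright at the start: body 30 mm in diameter to 40 mm up, then the cap, 25 mm in diameter, to 58 mm; about 45 g. Origin at the centre of its underside, z up. The two vials are alike and interchangeable
- carrier_a: cuvette carrier, a loose plain aluminium block 70 mm long (x), 32 mm wide (y) and 36 mm high, with a row of four small clear cuvettes standing 8 mm out of its top (44 mm in all); about 160 g. Origin at the centre of its underside, x along its length, z up. The two carriers are alike and interchangeable
- carrier_b: cuvette carrier, a loose plain aluminium block 70 mm long (x), 32 mm wide (y) and 36 mm high, with a row of four small clear cuvettes standing 8 mm out of its top (44 mm in all); about 160 g. Origin at the centre of its underside, x along its length, z up. The two carriers are alike and interchangeable
- standard: reference standard, a loose plain steel puck (hollow) 50 mm in diameter and 30 mm high with a white disc on its top face; about 90 g. Origin at the centre of its underside, z up
- vial_tray: grey plastic tray with two square bays, fixed to the bench: outside 68 mm (x) by 132 mm (y), walls 12 mm high and 4 mm thick, floor 4 mm thick. One wall along x divides it into two bays, each 60 by 60 mm inside, centred at y = +32 and -32 mm (x = 0). Origin at the centre of its underside
- carrier_tray: grey plastic tray with two long bays, fixed to the bench: outside 100 mm (x) by 132 mm (y), walls 12 mm high and 4 mm thick, floor 4 mm thick. One wall along x divides it into two bays, each 92 mm (x) by 60 mm (y) inside, centred at y = +32 and -32 mm (x = 0). Origin at the centre of its underside
- dish: grey plastic round dish, fixed to the bench: 76 mm outside and 68 mm inside diameter, rim 9 mm high, floor 4 mm thick. Origin at the centre of its underside
- beaker: bystander: empty glass beaker, loose, 68 mm across and 90 mm high, at the robot's right. Origin at the centre of its underside
- mouse: bystander: grey and black computer mouse, loose, 105 by 60 by 34 mm, at the robot's left. Origin at the centre of its underside

How it is judged (in metres and radians):
At the end, for the whole second after the job is handed in: One vial per square bay (17 mm each way from its centre), one carrier per long bay (14 mm along, 17 across, 0.5 rad), standard within 12 mm of the dish centre; all on the floors (3 mm), upright (0.12 rad), at rest, released; beaker and mouse moved under 25 mm (((x of vial_a in the frame of vial_tray between -0.017 and 0.017 m and y of vial_a in the frame of vial_tray between 0.015 and 0.049 m and z of vial_a in the frame of vial_tray between 0.001 and 0.007 m and x of vial_b in the frame of vial_tray between -0.017 and 0.017 m and y of vial_b in the frame of vial_tray between -0.049 and -0.015 m and z of vial_b in the frame of vial_tray between 0.001 and 0.007 m) or (x of vial_b in the frame of vial_tray between -0.017 and 0.017 m and y of vial_b in the frame of vial_tray between 0.015 and 0.049 m and z of vial_b in the frame of vial_tray between 0.001 and 0.007 m and x of vial_a in the frame of vial_tray between -0.017 and 0.017 m and y of vial_a in the frame of vial_tray between -0.049 and -0.015 m and z of vial_a in the frame of vial_tray between 0.001 and 0.007 m)) and ((x of carrier_a in the frame of carrier_tray between -0.014 and 0.014 m and y of carrier_a in the frame of carrier_tray between 0.015 and 0.049 m and z of carrier_a in the frame of carrier_tray between 0.001 and 0.007 m and x of carrier_b in the frame of carrier_tray between -0.014 and 0.014 m and y of carrier_b in the frame of carrier_tray between -0.049 and -0.015 m and z of carrier_b in the frame of carrier_tray between 0.001 and 0.007 m) or (x of carrier_b in the frame of carrier_tray between -0.014 and 0.014 m and y of carrier_b in the frame of carrier_tray between 0.015 and 0.049 m and z of carrier_b in the frame of carrier_tray between 0.001 and 0.007 m and x of carrier_a in the frame of carrier_tray between -0.014 and 0.014 m and y of carrier_a in the frame of carrier_tray between -0.049 and -0.015 m and z of carrier_a in the frame of carrier_tray between 0.001 and 0.007 m)) and angle between the x axis of each of carrier_a, carrier_b and the x axis of carrier_tray, either way round below 0.5 rad and horizontal distance between standard and dish below 0.012 m and z of standard in the frame of dish between 0.001 and 0.007 m and angle between each of vial_a, vial_b, carrier_a, carrier_b, standard's own z axis and vertical below 0.12 rad and linear speed of each of vial_a, vial_b, carrier_a, carrier_b, standard below 0.02 m/s and distance of each of beaker, mouse from where it was at the start of the episode below 0.025 m); the robot touches nothing.
It fails at once if a vial is tipped over (angle between any of vial_a, vial_b's own z axis and vertical above 0.7 rad).
It fails at once if the beaker or the mouse is pushed away (distance of any of beaker, mouse from where it was at the start of the episode above 0.025 m).
It also fails if it takes over 128 s, if anything falls off the work surface, if the arm or the gripper's body presses on something with over 40 N, if the wrist force passes 120 N, or if a joint passes its speed limit or range.

## Robot

A 6-joint arm with a two-finger parallel gripper is mounted at the origin on the work surface. World frame = base frame: x ahead of the robot, y to its left, z up, the work surface at z = 0. Lengths are in mm, angles in rad, forces in N, time in s.
With the tool pointing down it reaches from about 400 to 825 mm from the base axis. Payload 7 kg.
Tool frame: the origin (TCP) lies at the very end of the fingers, on their centre line; the grasp point (between the pads) lies 19 mm behind it; z points along the fingers, y is the direction in which the jaws open and shut (so a half turn about z gives the same grasp; the last joint's range is limited). The gripper opens to 88 mm and grips with 3 to 60 N. Pads are 19 mm wide; open, the fingers measure 130 mm over their backs; the gripper's body (78 mm by 193 mm) begins 47 mm behind the grasp point.
Start: joints at [1.588, 0.359, 0.012, 0, -1.224, -0.288], TCP at [180.574, 650.376, 226.561] pointing down, gripper open.
Joint ranges: [-3.07, 3.07], [-1.43, 2.12], [-1.02, 1.25], [-3.03, 1.67], [-3.05, -0], [-3.03, 3.03]. Speed limits (rad/s): [2.39, 2.39, 3.01, 3.14, 3.14, 3.14].

## Interface

Orientations are given as a unit quaternion [x, y, z, w].
In Python, from plant import bot gives the robot as it stands. Calls block until the motion is done:
- bot.move_ptp(position, orientation): joint-space move of the TCP to a pose.
- bot.line_to(position, velocity=150, ori=None): straight line of the TCP; ori=None keeps the orientation; velocity is the mean speed in mm/s.
- bot.move_joints(angles): joint-space move.
- bot.move_gripper(opening, force=None): finger opening in mm; force is the grip in N (None keeps the last); returns when the fingers have stopped.
- bot.pause(seconds).
- bot.solve_ik(position, orientation): joint angles nearest the present ones, or None.
- bot.read_state(): the state.
- bot.camera(name): name is "scene" or "top"; returns the picture (480x640x3 uint8, red, green, blue); there is no depth.
- bot.get_calibration(name): a dict with "fx", "fy", "cx", "cy" (pixels), "distortion" ([k1, k2, p1, p2, k3] as OpenCV has them; the pictures are not rectified), "view" (4x4, takes a point from world to camera coordinates). Camera axes: x right, y up, looking along -z (the intrinsics and any distortion apply to the point x, -y, -z); pixel columns grow to the right and rows downward; lengths in mm; the calibration is good to about 2 mm. A picture is of the moment at which its call begins. get_calibration takes no time and is no camera call.
A pose or a line that the arm cannot do raises bot.Unreachable and nothing moves.
- bot.close_job(): hands the job in, once; it reports no verdict.
The state is a dict: "t": time; "joint_pos": joint angles; "qvel": joint speeds; "tau": joint torques, N m; "tcp_pos": TCP position; "eef_rot": TCP orientation; "contact_force": force on the tool from outside, world axes, zero at the start; "moment": the same for the moment, N m; "width": finger opening in mm.
Only numpy, scipy, OpenCV 4.12 (cv2) and the standard library are available. Lean on these libraries where they do the work, as an engineer would, in place of code of your own. Each camera call takes 0.05 s, during which the arm holds its last target.

## Working session

There is one attempt and no reset: what is moved stays moved. The work goes in short steps, each a Python script; the robot and the scene stay as the last script left them, time stands still between calls to the robot, and variables do not carry over. Pictures are saved under pics/ and viewed, and the job is handed in when it is done.

```bash
ls; mkdir -p pics; python3 - <<'E'
from plant import bot
import cv2,numpy as np
np.set_printoptions(precision=4,suppress=True)
for n in("scene","top"):
    im=bot.camera(n); cv2.imwrite(f"pics/{n}0.png",im[:,:,::-1]); c=bot.get_calibration(n)
    print(n,{k:np.array(v) for k,v in c.items()})
print(bot.read_state())
E
```

```text
pics
scene {'fx': array(491.9833), 'fy': array(491.9833), 'cx': array(323.844), 'cy': array(243.24), 'distortion': array([0.0351, 0.    , 0.    , 0.    , 0.    ]), 'view': array([[   -0.4981,     0.8671,     0.0037,   230.7497],
       [   -0.4602,    -0.2679,     0.8464,   190.2227],
       [    0.7349,     0.4199,     0.5325, -1633.0185],
       [    0.    ,     0.    ,     0.    ,     1.    ]])}
top {'fx': array(486.4083), 'fy': array(486.4083), 'cx': array(323.5582), 'cy': array(244.8312), 'distortion': array([-0.1065,  0.    ,  0.    ,  0.    ,  0.    ]), 'view': array([[   -0.0047,    -1.    ,    -0.0072,     3.1827],
       [    0.9988,    -0.005 ,     0.0483,  -518.8469],
       [   -0.0483,    -0.0069,     0.9988, -1297.5156],
       [    0.    ,     0.    ,     0.    ,     1.    ]])}
{'t': 0.1, 'joint_pos': array([ 1.5881,  0.3593,  0.0112, -0.0003, -1.2241, -0.2881]), 'qvel': array([ 0.0017, -0.0032,  0.0036,  0.0009, -0.0013, -0.0004]), 'tau': array([ -0.0017, -58.4162,  29.3748,   7.0154,   0.0102,  -0.0001]), 'tcp_pos': array([180.4545, 649.986 , 225.7249]), 'eef_rot': array([ 0.9908, -0.135 , -0.    ,  0.0007]), 'contact_force': array([-0.6446, -0.4956,  0.0992]), 'moment': array([ 0.0123, -0.0449,  0.0524]), 'width': 87.7593480454345}
```

View pics/scene0.png

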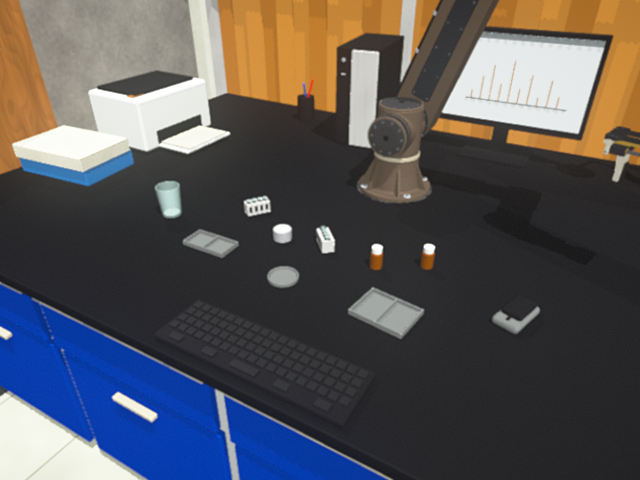

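View pics/top0.png

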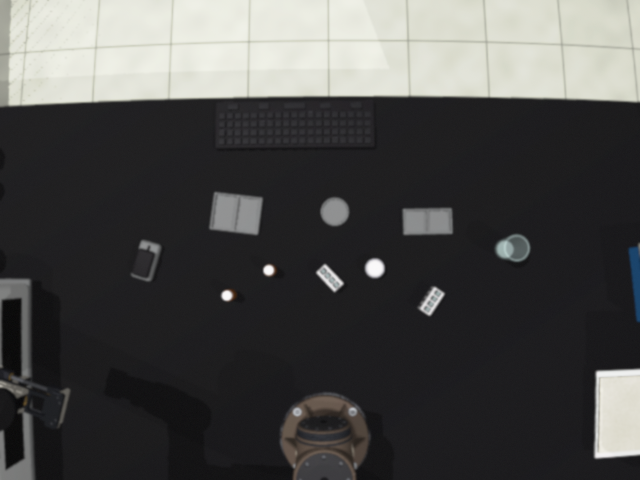

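The scene view shows everything unoccluded. In the top view the vial caps are at (269,270) and (228,295), the carriers at (330,278) and (431,301), and the standard at (375,268). The dish is at (335,211), the long-bay tray at (236,213) and the square-bay tray at (428,221). The mouse is at (146,261) and the beaker at (515,248). I'll zoom in and extract contours next.

```bash
cat > h.py <<'E'
import cv2,numpy as np
from plant import bot
np.set_printoptions(precision=3,suppress=True)
CAL={n:bot.get_calibration(n) for n in("scene","top")}
def ray(n,uv):
    c=CAL[n];K=np.array([[c["fx"],0,c["cx"]],[0,c["fy"],c["cy"]],[0,0,1.]])
    V=np.array(c["view"]);R=V[:3,:3];t=V[:3,3]
    p=cv2.undistortPoints(np.array(uv,float).reshape(-1,1,2),K,np.array(c["distortion"],float)).reshape(-1,2)
    d=np.c_[p[:,0],-p[:,1],-np.ones(len(p))]@R
    return -R.T@t,d/np.linalg.norm(d,axis=1)[:,None]
def onz(n,uv,z):
    o,d=ray(n,uv);return (o+d*((z-o[2])/d[:,2])[:,None])
def tri(uvs,uvt):
    o1,d1=ray("scene",uvs);o2,d2=ray("top",uvt);d1=d1[0];d2=d2[0]
    A=np.stack([d1,-d2],1);s=np.linalg.lstsq(A,o2-o1,rcond=None)[0]
    a=o1+s[0]*d1;b=o2+s[1]*d2
    return (a+b)/2,np.linalg.norm(a-b)
def proj(n,P):
    c=CAL[n];V=np.array(c["view"]);K=np.array([[c["fx"],0,c["cx"]],[0,c["fy"],c["cy"]],[0,0,1.]])
    P=np.atleast_2d(np.array(P,float));q=P@V[:3,:3].T+V[:3,3];q=q*[1,-1,-1]
    return cv2.projectPoints(q,np.zeros(3),np.zeros(3),K,np.array(c["distortion"],float))[0].reshape(-1,2)
def quat(yaw): # tool down, tool x axis at angle yaw from world x
    return [np.cos(yaw/2),np.sin(yaw/2),0.,0.]
E
python3 - <<'E'
import cv2,numpy as np
from h import *
t=cv2.imread("pics/top0.png");s=cv2.imread("pics/scene0.png")
cv2.imwrite("pics/tz.png",cv2.resize(t[185:325,200:470],(800,415),interpolation=cv2.INTER_CUBIC))
cv2.imwrite("pics/sz.png",cv2.resize(s[180:345,170:450],(800,471),interpolation=cv2.INTER_CUBIC))
for n,im,roi in(("top",t,(185,325,120,535)),("scene",s,(180,345,150,560))):
    g=im.max(2);m=np.zeros_like(g);a=roi;sub=g[a[0]:a[1],a[2]:a[3]]
    for th in (75,170):
        m[:]=0;m[a[0]:a[1],a[2]:a[3]]=(sub>th)*255
        k,l,st,ce=cv2.connectedComponentsWithStats(m)
        for i in range(1,k):
            if st[i,4]>25:
                cs=cv2.findContours((l==i).astype(np.uint8),cv2.RETR_EXTERNAL,cv2.CHAIN_APPROX_NONE)[0][0]
                r=cv2.minAreaRect(cs)
                print(n,th,ce[i].round(1),st[i],np.round(r[0],1),np.round(r[1],1),round(r[2],1))
E
```

```text
top 75 [235.7 213. ] [ 209  192   54   43 1880] [235.6 212.9] [49.5 38.2] 7.1
top 75 [334.3 211.2] [320 197  29  29 651] [334.3 211.3] [27.6 28.3] 45.0
top 75 [427.2 221. ] [ 403  208   50   27 1306] [427.5 221. ] [26. 49.] 90.0
top 75 [513.1 247.8] [495 234  35  28 730] [512.  247.5] [27. 34.] 90.0
top 75 [149.1 255.6] [132 240  29  41 314] [145.4 260.1] [21.  38.6] 16.7
top 75 [374.4 267.7] [364 258  21  21 344] [374. 268.] [20. 20.] 90.0
top 75 [268.6 269.9] [263 264  13  13 133] [269. 270.] [12. 12.] 90.0
top 75 [329.4 277.5] [316 264  28  29 417] [329.5 277.5] [28.3 14.1] 45.0
top 75 [431.2 300.6] [418 286  27  30 435] [431.  300.5] [15.5 28.6] 33.7
top 75 [227. 295.] [221 289  13  13 135] [227. 295.] [12. 12.] 90.0
top 170 [503.3 248.8] [498 241  11  16 118] [502.8 248.8] [15.2  9.7] 84.8
top 170 [374.4 267.6] [366 259  18  18 251] [374.5 267.5] [17. 17.] 45.0
top 170 [268.4 269.7] [264 265  10  10  81] [268.5 269.5] [9. 9.] 90.0
top 170 [329.8 278. ] [317 265  26  26 221] [329.3 277.8] [25.5 12. ] 45.0
top 170 [431.4 301.2] [421 288  22  27 215] [431.5 301. ] [11.9 25.5] 33.7

[... 736 characters left out ...]
21. 32.] 90.0
scene 75 [385.9 311.9] [ 348  287   76   52 2220] [385.1 311.5] [70.6 37.2] 24.0
scene 75 [513.7 320.4] [492 306  48  28 545] [516.2 320.6] [24.6 48. ] 83.8
scene 170 [169.4 199.1] [158 182  22  35 540] [168.5 199.1] [34.6 19.3] 84.6
scene 170 [257.2 205.1] [244 196  26  20 299] [257.2 205.4] [16.2 24.9] 77.9
scene 170 [282.3 232.3] [273 224  18  19 254] [281.5 233. ] [18. 17.] 90.0
scene 170 [326.2 239.8] [317 227  18  26 289] [326.4 239.1] [26.2 14.3] 76.0
scene 170 [196.5 240.7] [191 238  12   6  26] [196.6 240.4] [10.5  5.1] 9.5
scene 170 [376.8 249.7] [372 244  11  13 116] [377. 250.] [12. 10.] 90.0
scene 170 [428.9 249.3] [424 244  11  12 113] [429.  249.5] [11. 10.] 90.0
```

View pics/tz.png

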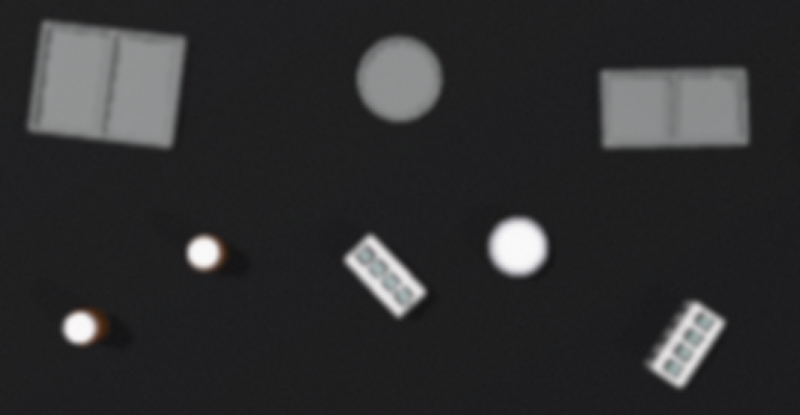

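View pics/sz.png

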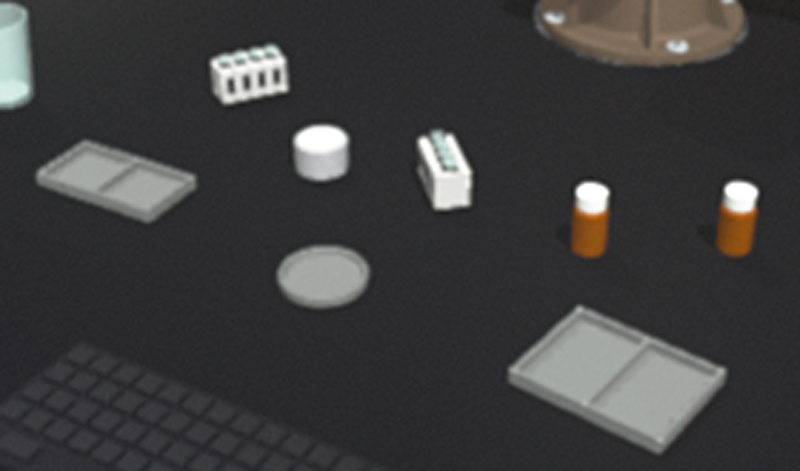

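```bash
python3 - <<'E'
import cv2,numpy as np
from h import *
t=cv2.imread("pics/top0.png");s=cv2.imread("pics/scene0.png")
def crop(im,cx,cy,w=20): return cv2.resize(im[cy-w:cy+w,cx-w:cx+w],(260,260),interpolation=cv2.INTER_CUBIC)
A=[crop(s,257,205),crop(s,325,239),crop(s,282,233)]
B=[crop(t,431,301),crop(t,330,278),crop(s,377,256)]
cv2.imwrite("pics/z2.png",np.vstack([np.hstack(A),np.hstack(B)]))
# caps & standard: triangulate scene cap-top centre with top centre
for nm,us,ut in(("vial1",(377.2,247.2),(268.6,269.8)),("vial2",(429,246.9),(227,295)),("std",(282.4,228.3),(374.4,267.6))):
    print(nm,tri(us,ut))
# tray corners by approxPolyDP in both views
for n,im,cs_ in(("top",t,[(235,213),(427,221)]),("scene",s,[(386,312),(210,243)])):
    for c in cs_:
        m=(im.max(2)>75).astype(np.uint8);_,l=cv2.connectedComponents(m)
        k=cv2.findContours((l==l[c[1],c[0]]).astype(np.uint8),cv2.RETR_EXTERNAL,cv2.CHAIN_APPROX_NONE)[0][0]
        for e in (0.03,):print(n,c,cv2.approxPolyDP(cv2.convexHull(k),e*cv2.arcLength(k,True)/2,True).reshape(-1,2).tolist())
E
```

```text
vial1 (array([452.188, 144.263,  55.229]), np.float64(0.8822929254299319))
vial2 (array([386.711, 253.621,  55.065]), np.float64(1.1921750216621216))
std (array([ 456.767, -133.998,   29.177]), np.float64(0.33839361636417487))
top (235, 213) [[214, 193], [261, 197], [257, 234], [211, 229]]
top (427, 221) [[451, 209], [451, 233], [403, 233], [403, 209]]
scene (386, 312) [[348, 308], [374, 287], [423, 308], [423, 313], [399, 338], [349, 314]]
scene (210, 243) [[182, 241], [201, 229], [236, 240], [238, 245], [220, 257], [183, 244]]
```

View pics/z2.png

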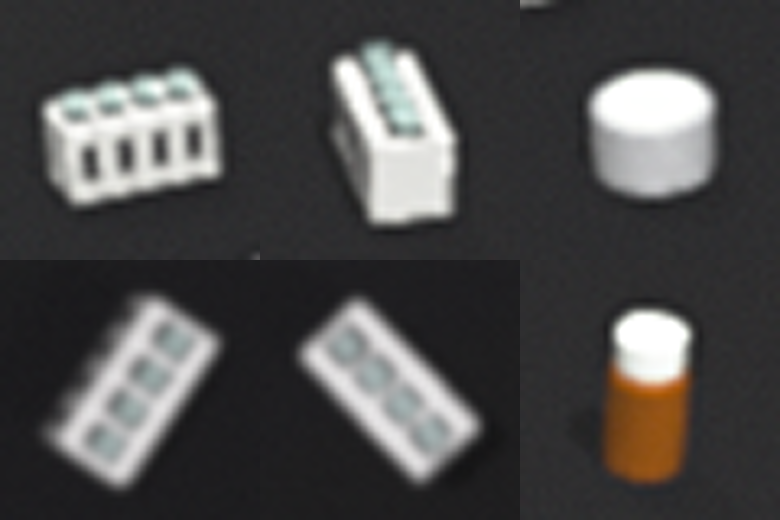

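The zoomed crops show block top-face corners clearly in both views. I'll triangulate those, and do the same for the tray rim corners.

```bash
python3 - <<'E'
from h import *
def z(o,p): return [(p[i]+.5)/6.5-.5+o[i] for i in(0,1)]
C={"cb":((237,185),(411,281),[((65,122),(150,35)),((217,100),(58,175)),((44,100),(220,82)),((190,72),(122,228))]),
   "ca":((305,219),(310,258),[((110,152),(97,38)),((195,145),(38,92)),((75,62),(222,168)),((150,52),(160,225))])}
for k,(os_,ot,pr) in C.items():
    P=np.array([tri(z(os_,a),z(ot,b))[0] for a,b in pr])
    Q=np.array([onz("top",z(ot,b),36)[0] for a,b in pr])
    r=cv2.minAreaRect(Q[:,:2].astype(np.float32))
    print(k,"tri mean",P.mean(0),"z",P[:,2],"| plane36",Q[:,:2].mean(0),Q[:,:2].tolist(),r)
T={"ctray":[((348,308),(261,197)),((374,287),(257,234)),((423,308),(211,229)),((399,333),(214,193))],
   "vtray":[((182,241),(451,209)),((201,229),(451,233)),((237,240.5),(403,233)),((220,252),(403,209))]}
for k,pr in T.items():
    P=np.array([tri(a,b)[0] for a,b in pr]);Q=np.array([onz("top",b,12)[0] for a,b in pr])
    S=np.array([onz("scene",a,12)[0] for a,b in pr])
    for n,X in(("tri",P),("top12",Q),("sc12",S)):
        print(k,n,X.mean(0),"z",X[:,2],"sides",[np.linalg.norm(X[i]-X[(i+1)%4]).round(1) for i in range(4)],"yaw",[np.degrees(np.arctan2(*(X[i]-X[(i+1)%4])[[1,0]])).round(1) for i in range(4)])
# rect-center variants
print("ctray rect",onz("top",(235.6,212.9),12),"vtray rect",onz("top",(427.4,221),12))
print("dish top",onz("top",(334.3,211.3),9)," scene",onz("scene",(282.7,275),9), tri((282.7,275.),(334.3,211.3)))
print("bases: vial1",onz("scene",(376.2,262.5),0),"vial2",onz("scene",(427.8,262.4),0))
print("top: vial1",onz("top",(268.6,269.8),58),"vial2",onz("top",(226.9,295),58),"std",onz("top",(374.4,267.6),30))
print("mouse",onz("top",(146,260),20),"beaker",onz("top",(503,249),0),onz("top",(517,248),90))
E
```

```text
cb tri mean [ 368.949 -284.495   38.393] z [42.324 38.157 37.047 36.045] | plane36 [ 368.738 -284.876] [[407.27854796951146, -290.36617460184186], [350.77260695201045, -252.07248263517198], [387.902027700085, -318.96192341711054], [328.9979382668178, -278.1018774986989]] ((368.29339599609375, -284.3416748046875), (34.5401496887207, 71.6884765625), 55.252098083496094)
ca tri mean [431.021 -14.978  33.115] z [33.366 32.45  32.98  33.663] | plane36 [430.887 -14.645] [[468.5604227814502, -1.752837667740419], [446.7535888813635, 22.30730351729875], [415.5941221665489, -52.20296113616044], [392.6397297519783, -26.93303066885897]] ((431.1738586425781, -14.947826385498047), (73.19303894042969, 34.139007568359375), 42.30029296875)
ctray tri [606.255 238.887  11.892] z [14.748 10.563 10.576 11.682] sides [np.float64(102.2), np.float64(126.5), np.float64(100.7), np.float64(128.4)] yaw [np.float64(-7.4), np.float64(-96.7), np.float64(173.6), np.float64(84.0)]
ctray top12 [606.155 239.115  12.   ] z [12. 12. 12. 12.] sides [np.float64(101.3), np.float64(126.8), np.float64(98.9), np.float64(129.8)
[... 778 characters left out ...]
15    12.   ] z [12. 12. 12. 12.] sides [np.float64(73.2), np.float64(123.8), np.float64(66.4), np.float64(122.2)] yaw [np.float64(-0.5), np.float64(-89.0), np.float64(177.8), np.float64(94.2)]
ctray rect [[606.952 239.282  12.   ]] vtray rect [[ 582.142 -281.117   12.   ]]
dish top [[609.88  -28.852   9.   ]]  scene [[613.32  -28.503   9.   ]] (array([610.552, -29.537,   6.858]), np.float64(1.546990008774022))
bases: vial1 [[438.644 139.461   0.   ]] vial2 [[372.188 252.63    0.   ]]
top: vial1 [[452.39  143.531  58.   ]] vial2 [[387.105 252.716  58.   ]] std [[ 456.857 -134.062   30.   ]]
mouse [[479.599 483.959  20.   ]] beaker [[ 505.498 -492.988    0.   ]] [[ 504.459 -497.096   90.   ]]
```

All measured heights fit: carriers 33–38 against 36 mm, standard 29 against 30, vials 55 against 58, and rims about 12. The tray sides also match their given sizes. Starting with the vials.

```bash
cat >> h.py <<'E'
TZ=130
def best(p,yaw):
    cur=np.array(bot.read_state()["joint_pos"]);o=[]
    for k in(-1,0,1):
        q=bot.solve_ik(list(p),quat(yaw+k*np.pi))
        if q is not None: o.append((np.abs(np.array(q)-cur).max()+ (5 if abs(q[5])>2.8 else 0),yaw+k*np.pi,q))
    if not o: raise RuntimeError("no ik %s"%(p,))
    o.sort(key=lambda a:a[0]);return o[0][1],o[0][2]
def go(p,yaw,v=300):
    y,q=best(p,yaw)
    try: bot.line_to(list(p),velocity=v,ori=quat(y))
    except bot.Unreachable: print("ptp");bot.move_ptp(list(p),quat(y))
def rep(s):
    r=bot.read_state();print(s,"t",round(r["t"],1),"tcp",r["tcp_pos"],"F",r["contact_force"],"w",round(r["width"],2))
    return r
def pick(x,y,yaw,h,open_=70,force=20):
    go([x,y,TZ],yaw);bot.move_gripper(open_)
    bot.line_to([x,y,h+25],velocity=200);bot.line_to([x,y,h],velocity=80);rep("down")
    bot.move_gripper(0,force=force);rep("gripped")
    bot.line_to([x,y,TZ],velocity=200);bot.pause(.2);rep("lifted")
def place(x,y,yaw,h,rel,tz=TZ):
    go([x,y,tz],yaw);bot.pause(.2)
    bot.line_to([x,y,h+25],velocity=200);bot.line_to([x,y,h+4.5],velocity=40);bot.pause(.3);rep("set")
    bot.move_gripper(rel);bot.line_to([x,y,TZ],velocity=200);rep("released")
E
python3 - <<'E'
from h import *
r=np.pi/180
for p,y in(([387,253,16],90),([452.3,143.8,16],90),([456.8,-134,10],90),([431,-15,14],43),([368.6,-284.6,14],-34.5),([583,-249,20],90),([582,-313,20],90),([610,272,18],-6),([603,205,18],-6),([611,-29,14],90)):
    print(p,best(p,y*r))
go([387,253,TZ+40],np.pi/2)
pick(387,253,np.pi/2,16)
rep("x")
E
```

```text
[387, 253, 16] (-1.5707963267948966, array([ 1.007,  0.272, -0.706,  0.   , -0.594, -1.007]))
[452.3, 143.8, 16] (-1.5707963267948966, array([ 0.724,  0.288, -0.679,  0.   , -0.604, -0.724]))
[456.8, -134, 10] (-1.5707963267948966, array([ 0.129,  0.3  , -0.681,  0.   , -0.589, -0.129]))
[431, -15, 14] (-2.3911010752322315, array([ 0.426,  0.233, -0.775,  0.   , -0.563, -1.246]))
[368.6, -284.6, 14] (-0.6021385919380436, array([-0.233,  0.28 , -0.7  ,  0.   , -0.591,  1.202]))
[583, -249, 20] (-1.5707963267948966, array([-0.096,  0.486, -0.314,  0.   , -0.771,  0.096]))
[582, -313, 20] (4.71238898038469, array([-0.199,  0.521, -0.249,  0.   , -0.801,  0.199]))
[610, 272, 18] (-0.10471975511965978, array([ 0.711,  0.532, -0.233,  0.   , -0.806,  0.755]))
[603, 205, 18] (-0.10471975511965978, array([ 0.634,  0.493, -0.308,  0.   , -0.77 ,  0.832]))
[611, -29, 14] (-1.5707963267948966, array([ 0.272,  0.466, -0.371,  0.   , -0.734, -0.272]))
down t 3.7 tcp [387.279 253.346  16.66 ] F [0.294 0.138 0.552] w 70.05
gripped t 4.4 tcp [387.037 253.045  16.035] F [0.275 0.114 1.321] w 29.36
lifted t 5.3 tcp [386.485 252.315 128.652] F [ 0.368  0.686 -0.697] w 29.65
x t 5.3 tcp [386.485 252.315 128.652] F [ 0.368  0.686 -0.697] w 29.65
```

```bash
python3 - <<'E'
from h import *
place(582.3,-313,np.pi/2,16,60)
pick(452.3,143.8,np.pi/2,16)
place(582.8,-249,np.pi/2,16,60)
pick(456.8,-134,np.pi/2,10,76)
place(611,-29,np.pi/2,10,70)
for n in("scene","top"): cv2.imwrite(f"pics/{n}1.png",bot.camera(n)[:,:,::-1])
t=cv2.imread("pics/top1.png");s=cv2.imread("pics/scene1.png")
cv2.imwrite("pics/m1.png",np.vstack([cv2.resize(t[185:325,200:470],(700,363),interpolation=cv2.INTER_CUBIC)[:230],cv2.resize(s[180:345,150:450],(700,385),interpolation=cv2.INTER_CUBIC)[:360]]))
E
```

```text
set t 9.2 tcp [ 582.331 -313.016   20.479] F [-0.048 -0.043 -0.47 ] w 29.54
released t 10.6 tcp [ 581.912 -312.762  129.7  ] F [-0.504 -0.194 -0.864] w 60.32
down t 13.9 tcp [452.57  143.959  16.528] F [-0.374 -0.627  1.151] w 70.09
gripped t 14.6 tcp [452.394 143.868  16.075] F [-0.295  0.478  1.845] w 29.7
lifted t 15.5 tcp [451.613 143.276 128.63 ] F [ 0.074  0.778 -0.398] w 28.87
set t 18.8 tcp [ 582.793 -249.043   20.458] F [-0.877  0.086 -0.31 ] w 29.26
released t 20.2 tcp [ 582.354 -248.782  129.699] F [ 1.044  0.228 -0.732] w 59.83
down t 22.6 tcp [ 457.159 -133.998   10.522] F [-0.584  0.234 -0.271] w 76.01
gripped t 23.2 tcp [ 457.091 -133.993   10.264] F [-1.014  0.255  3.464] w 49.14
lifted t 24.1 tcp [ 455.95  -134.057  128.628] F [ 0.393  0.544 -0.361] w 49.39
set t 26.7 tcp [611.073 -29.014  14.323] F [-0.232  0.527 -0.907] w 49.24
released t 28.0 tcp [610.388 -28.992 129.352] F [-0.093 -0.212 -0.024] w 70.1
```

View pics/m1.png

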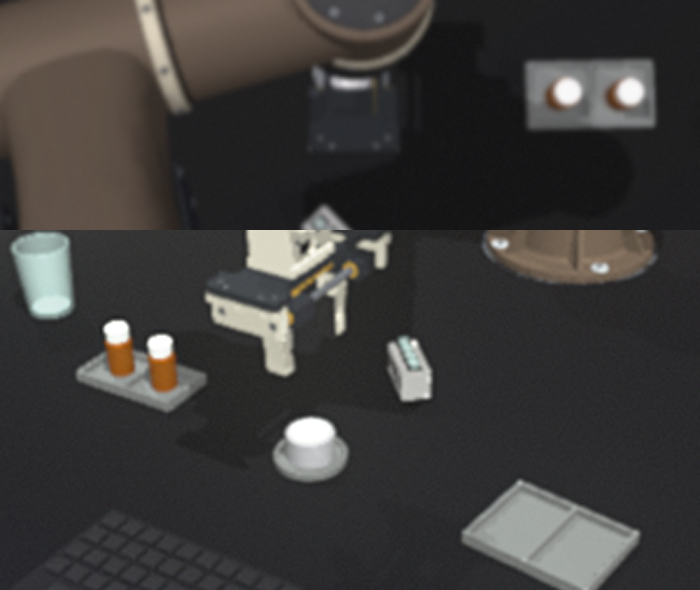

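Both vials stand in their bays and the standard sits in the dish, white face up. Carrier a is undisturbed at its original place. Carriers next, offset 3 mm outward for finger clearance.

```bash
python3 - <<'E'
from h import *
r=np.pi/180
pick(431,-15,43*r,14,60,30)
place(606.3+.1045*35,238.9+.9945*35,-6*r,14,44)
pick(368.6,-284.6,-34.5*r,14,60,30)
place(606.3-.1045*35,238.9-.9945*35,-6*r,14,44)
go([430,0,220],0)
for n in("scene","top"): cv2.imwrite(f"pics/{n}2.png",bot.camera(n)[:,:,::-1])
t=cv2.imread("pics/top2.png");s=cv2.imread("pics/scene2.png")
cv2.imwrite("pics/m2.png",np.vstack([cv2.resize(t[185:325,200:470],(700,363),interpolation=cv2.INTER_CUBIC)[:230],cv2.resize(s[180:345,150:450],(700,385),interpolation=cv2.INTER_CUBIC)[:360]]))
E
```

```text
down t 30.6 tcp [431.387 -14.878  14.59 ] F [-0.018 -0.214 -0.37 ] w 59.91
gripped t 31.2 tcp [431.226 -14.95   14.241] F [-0.653 -0.458  3.764] w 31.55
lifted t 32.1 tcp [430.121 -15.302 128.658] F [-0.152  0.513 -1.838] w 31.63
set t 35.2 tcp [610.003 273.711  18.365] F [-0.975 -0.197 -1.14 ] w 32.08
released t 36.4 tcp [609.537 273.564 129.757] F [-0.849 -0.37  -0.891] w 43.78
down t 40.2 tcp [ 369.001 -284.752   14.63 ] F [ 0.244 -0.339  0.223] w 59.85
gripped t 40.7 tcp [ 368.759 -284.633   14.208] F [-0.808  1.557  4.599] w 31.59
lifted t 41.7 tcp [ 367.772 -284.315  128.613] F [-0.462 -0.49  -2.488] w 31.88
set t 45.4 tcp [602.665 204.082  18.395] F [-0.121  0.139 -1.571] w 31.36
released t 46.6 tcp [602.158 203.932 129.614] F [-0.415  0.915 -0.018] w 43.52
```

View pics/m2.png

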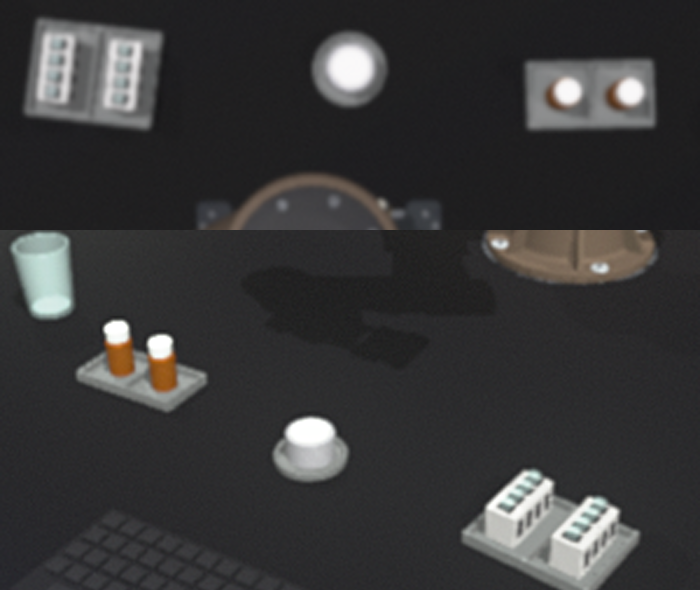

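All five objects are in place and upright in both views. Now checking the positions numerically.

```bash
python3 - <<'E'
from h import *
t=cv2.imread("pics/top2.png");t0=cv2.imread("pics/top0.png")
def comps(th,roi):
    m=np.zeros(t.shape[:2],np.uint8);m[roi[0]:roi[1],roi[2]:roi[3]]=(t.max(2)>th)[roi[0]:roi[1],roi[2]:roi[3]]
    k,l,st,ce=cv2.connectedComponentsWithStats(m)
    for i in range(1,k):
        if st[i,4]>25:
            c=cv2.findContours((l==i).astype(np.uint8),cv2.RETR_EXTERNAL,cv2.CHAIN_APPROX_NONE)[0][0]
            yield ce[i],st[i,4],cv2.minAreaRect(c)
c_=np.array([606.3,238.9]);R=lambda a:np.array([[np.cos(a),np.sin(a)],[-np.sin(a),np.cos(a)]])
for roi,z,o,a,nm in(((185,240,205,268),40,c_,-6,"carr"),((195,230,318,352),34,[610.3,-28.9],0,"std"),((205,238,400,455),62,[582.5,-281],-.5,"vial")):
    for ce,ar,r in comps(175,roi):
        p=onz("top",r[0],z)[0][:2];print(nm,ar,"rect",np.round(r[1],1),round(r[2],1),"world",p,"local",R(np.radians(a))@(p-o))
for nm,roi in(("mouse",np.s_[230:290,120:175]),("beaker",np.s_[225:272,485:540])):
    a,b=[x[roi].max(2).astype(np.float32) for x in(t0,t)];print(nm,"shift px",cv2.phaseCorrelate(a,b),np.abs(a-b).max(),np.abs(a-b).mean())
print(bot.read_state()["t"])
E
```

```text
carr 192 rect [11.4 26. ] 6.3 world [610.432 272.979] local [ 0.547 34.325]
carr 214 rect [12.1 26.3] 6.3 world [602.104 204.169] local [ -0.542 -34.979]
std 263 rect [17. 17.] 90.0 world [609.076 -29.008] local [-1.224 -0.108]
vial 85 rect [9. 9.] 90.0 world [ 581.308 -247.391] local [-1.485 33.597]
vial 88 rect [9.2 9.9] 45.0 world [ 580.467 -311.208] local [ -1.769 -30.224]
mouse shift px ((-0.0025414434052528634, 0.014826017162118177), 0.9523155750168695) 4.0 0.71393937
beaker shift px ((0.055346684323325235, 0.0034250835510825084), 0.9695112054546674) 3.0 0.6711799
47.7833
```

```bash
python3 - <<'E'
from h import *
s=cv2.imread("pics/scene2.png")
# expected cap/standard-top/cuvette-row centres if seated, vs white blobs found
m=(s.min(2)>165).astype(np.uint8)
k,l,st,ce=cv2.connectedComponentsWithStats(m)
for nm,P,zt in(("v-",(580.5,-311.2),58),("v+",(581.3,-247.4),58),("std",(609.1,-29),30)):
    u=proj("scene",[*P,zt+4])[0]
    i=min(range(1,k),key=lambda i:np.hypot(*(ce[i]-u)) if st[i,4]>20 else 1e9)
    print(nm,"expected top centre",u,"blob x,top,w",ce[i],st[i],"pred at +10mm",proj("scene",[*P,zt+14])[0])
bot.close_job()
E
```

```text
v- expected top centre [199.809 220.948] blob x,top,w [199.682 223.2  ] [195 219  10  10  85] pred at +10mm [199.309 217.642]
v+ expected top centre [218.43  227.225] blob x,top,w [218.046 229.391] [213 225  11  10  87] pred at +10mm [218.    223.877]
std expected top centre [283.09  265.571] blob x,top,w [283.124 270.474] [273 260  20  23 346] pred at +10mm [282.921 262.124]
the job is handed in; nothing more can be done
```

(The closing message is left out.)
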